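# Key in the code and index the pill carousel to the next dose

## Robot

A 7-joint arm with a two-finger parallel gripper is mounted at the origin on the work surface. World frame = base frame: x ahead of the robot, y to its left, z up, the work surface at z = 0. Lengths are in m, angles in rad, forces in N, time in s.
With the tool pointing down it reaches from about 0.425 to 0.95 m from the base axis. Payload 16.7 kg.
Tool frame: the origin (TCP) lies at the very end of the fingers, on their centre line; the grasp point (between the pads) lies 19 mm behind it (pinch_z is the distance from the TCP to the grasp point, in m); z points along the fingers, y is the line along which they close (so a half turn about z gives the same grasp; the last joint's range is limited). The gripper opens to 94 mm and grips with 3 to 60 N. Pads are 16 mm wide; open, the fingers measure 119 mm over their backs; the gripper's body (75 mm by 177 mm) begins 78 mm behind the grasp point.
Start: joints at [1.163, 0.426, 0.074, 1.606, -0.034, 1.111, -0.067], TCP at [0.172, -0.653, 0.205] pointing down, gripper open.
Joint ranges: [-2.85, 2.85], [-0.5, 2.14], [-1.23, 1.37], [0.21, 2.46], [-1.02, 4.16], [0.16, 2.05], [-2.73, 2.73]. Speed limits (rad/s): [1.89, 1.89, 2.39, 2.39, 3.01, 3.01, 3.01].

## Interface

Orientations are given as [roll, pitch, yaw] about the fixed x, y, z axes, in that order (R = Rz(yaw) Ry(pitch) Rx(roll)).
In Python, from station import state, read_camera, camera_params, job_done, pinch_z gives the robot as it stands.
- The arm moves only by the tool servo_tool, never from a script. Its argument "motion" is a list of rows, each a list of 3 entries, a list of its own where there are three numbers: the opening, from 0 (shut) to 1 (fully open), then the shift along the world's x, y, z in units of 40 mm (1.0 is 40 mm), then the turn about the world's z in units of 5 degrees (1.0 is 5 degrees). A call has 1 to 8 rows; each row is the pose to reach, as a shift and turn from the pose commanded when the call began; what a row does not reach only later rows make up. A row lasts 1/10 s, in which the tool goes at most 50 mm and 8.59 degrees, less where a joint would pass 70% of its speed; a pose out of reach is approached as far as the arm can. A call with a gripper value outside its range is refused whole. The fingers move at their own pace and stop on an object; the grip force is fixed at half the most. Time passes only in rows, so rows that repeat a pose let the fingers close. It gives the time, the measured TCP pose, the force, the opening and the grip force at its end, in the units of the state.
- state(): the state, without advancing time (a new reading comes with each control period).
- read_camera(name): name is "side" or "top" or "wrist"; returns the picture (384x512x3 uint8, blue, green, red); there is no depth.
- camera_params(name): a dict with "intrinsics" (3x3 intrinsics, pixels), "cam_to_world" (4x4, takes a point from camera to world coordinates); the wrist camera has in their place "mount" (4x4, takes a point from camera to tool coordinates, whose origin is the TCP and whose axes are the flange's). Camera axes: x right, y up, looking along -z (the intrinsics and any distortion apply to the point x, -y, -z); pixel columns grow to the right and rows downward; lengths in m; the calibration is good to about 2 mm. A picture is of the moment at which its call begins: read the wrist's pose just before it. camera_params takes no time and is no camera call.
- job_done(): hands the job in; it is judged then, once.
The state is a dict: "clock": time; "qpos": joint angles; "qvel": joint speeds; "joint_efforts": joint torques, N m; "ee_pos": TCP position; "tcp_rot": TCP orientation; "wrist_force": force on the tool from outside, world axes, zero at the start; "torque": the same for the moment, N m; "grip_width": finger opening in m; "grasp_force": force on a finger pad.
Only numpy, scipy, OpenCV 4.12 (cv2) and the standard library are available. Lean on these libraries where they do the work, as an engineer would, in place of code of your own. Each camera call takes 0.05 s, during which the arm holds its last target. There are 200 camera calls.

## Task

Unlock the pill carousel by pressing the yellow, then the blue, then the white key of the keypad fully down, one at a time, letting each spring back before the next. Then draw the carousel's orange index pin up, swing the wheel anticlockwise (seen from above) to the very next slot, let the pin drop fully into it, and only then press the green key fully down to log the dose and let it spring back. Never press the red emergency key, press no code key again once the wheel has been turned, and leave everything else on the shelf standing where it is.

Things in the scene. Friction and masses are not known exactly. Their poses are not given: they have to be found in the camera images.
- keypad: White plastic keypad fixed to the shelf, 112 (x) by 160 (y) by 20 mm high; origin at the centre of its underside, z up. It carries five round sprung keys, each a coloured cap 26 mm across in a black collar 42 mm across and 12 mm high; the cap stands 10 mm above its collar, its top 42 mm above the shelf. Keys stand in a front row of three (48 mm apart) and a back row of two (50 mm apart, 48 mm behind); which colour stands in which place changes.
- carousel: Pill carousel fixed to the shelf: black round base, 160 mm across and 30 mm high, with an aluminium index ring on it (inside radius 50 mm, outside about 79 mm, top 42 mm above the shelf) cut by seven equal radial slots 12 mm wide, 51.4 degrees (0.8976 rad) apart, 12 mm deep. Origin at the centre of the underside, on the wheel's upright axis. The pin starts in the slot that lies on the carousel's own +x axis. The carousel may stand at any yaw.
- next_slot (a point): Centre of the next slot anticlockwise (seen from above) from the one where the pin starts: on the top face of the index ring, 62 mm from the wheel's axis, 42 mm above the shelf. Fixed to the carousel.
- wheel (a joint): Turn of the purple pill wheel (88 mm across, top 55 mm above the shelf) about the carousel's upright axis, rad: 0 at the start, growing anticlockwise seen from above; one slot on is 0.8976. It turns freely (about 0.03 N m of friction) once the pin is out of its slot. A steel arm (22 mm wide, top 55 mm above the shelf) reaches from it over the ring and carries the index pin.
- pin (a joint): How far the sprung index pin is drawn up, m: 0 fully dropped, 0.016 at most. It is a steel rod of 8 mm diameter whose round tip reaches 9 mm into a slot, so it clears the ring when drawn 9 mm or more. Its spring pulls it down with 2 N when down and about 5 N when fully drawn; let go, it drops into a slot (up to about 2 mm of play each way) or rests on top of the ring (about 9 mm up) and drops in when the wheel brings it over a slot.
- pin_knob (a point): Centre of the orange knob on top of the index pin: an upright round plastic knob 26 mm in diameter and 26 mm high, 62 mm from the wheel's axis. With the pin down this point is 81 mm above the shelf, and the knob's underside is 13 mm above the steel arm. It rises with the pin and swings round with the wheel.
- key_yellow_top (a point): Centre of the top face of the yellow key (first code key); 42 mm above the shelf when up.
- key_yellow (a joint): How far the yellow key is pressed, m: 0 up, 0.006 fully down. The spring takes 1.5 N to start and 5 N at the bottom, and lifts the key again when released.
- key_blue_top (a point): Centre of the top face of the blue key (second code key); 42 mm above the shelf when up.
- key_blue (a joint): How far the blue key is pressed, m: 0 up, 0.006 fully down. The spring takes 1.5 N to start and 5 N at the bottom, and lifts the key again when released.
- key_white_top (a point): Centre of the top face of the white key (third code key); 42 mm above the shelf when up.
- key_white (a joint): How far the white key is pressed, m: 0 up, 0.006 fully down. The spring takes 1.5 N to start and 5 N at the bottom, and lifts the key again when released.
- key_green_top (a point): Centre of the top face of the green key (key that logs the dose, pressed last); 42 mm above the shelf when up.
- key_green (a joint): How far the green key is pressed, m: 0 up, 0.006 fully down. The spring takes 1.5 N to start and 5 N at the bottom, and lifts the key again when released.
- key_red_top (a point): Centre of the top face of the red key (emergency call key: must not be pressed); 42 mm above the shelf when up.
- key_red (a joint): How far the red key is pressed, m: 0 up, 0.006 fully down. The spring takes 1.5 N to start and 5 N at the bottom, and lifts the key again when released.
- brush_stand: Beige ceramic toothbrush stand, round, 66 mm across and 95 mm high, with two toothbrushes standing in it, 185 mm high in all and within 40 mm of its axis. Loose. Origin: centre of underside.
- cup: Frosted glass cup, 68 mm across at the rim, 95 mm high. Loose. Origin: centre of underside.
- pump: White soap pump bottle, 62 mm across, 163 mm high with a steel spout that reaches 39 mm from its axis along its own +x. Loose. Origin: centre of underside.
- nail_file: Steel nail file with a black handle lying flat, 147 mm long along its x, 16 mm wide, 6 mm high. Loose. Origin: underside, near the middle.
- pill_box: Purple plastic week pill box with seven hinged lids, 150 (x) by 40 by 24 mm high. Loose. Origin: centre of underside.
- cream_jar: Blue cream jar with white lid, 52 mm across, 45 mm high. Loose. Origin: centre of underside.
- hairbrush: Wooden hairbrush lying bristles up, 210 mm long along its x, 44 mm wide, 23 mm high. Loose. Origin: underside, near the middle.
- soap_dish: White soap dish with a bar of soap, 120 (x) by 80 by 34 mm high. Loose. Origin: centre of underside.
Mind the look-alikes: they are no part of the job. Leave any black look-alike of the pump alone.

How it is judged:
By the outcome, as a careful person would: the job done as asked, in the order asked, and still so for the second after the job is handed in, with the robot touching nothing.
It also fails if it takes over 67 s, if anything falls off the work surface, if the arm or the gripper's body presses on something with over 40 N, if the wrist force passes 120 N, or if a joint passes its speed limit or range.

## Working session

There is one attempt and no reset: what is moved stays moved. The work goes in short steps, Python scripts to look and compute and a tool call to move; the robot and the scene stay as the last step left them, time stands still between calls to the robot, and variables do not carry over. Pictures are saved under pics/ and viewed, at most 10 in all, crops included, and the job is handed in when it is done.

Besides the shell and the picture viewer there is one more tool, called after ">>>" as name(argument=value, ...), one argument or row to a line, values as JSON. servo_tool: Moves the arm, as the interface text tells. Its arguments: {"type":"object","properties":{"motion":{"type":"array","items":{"type":"array"}}},"required":["motion"]}

```bash
ls; mkdir -p pics; cat > h.py <<'E'
import numpy as np, cv2
from station import state, read_camera, camera_params, job_done, pinch_z
def ray(name,u,v):
    p=camera_params(name); K=np.array(p["intrinsics"]); T=np.array(p["cam_to_world"])
    d=np.linalg.inv(K)@[u,v,1]; d=np.array([d[0],-d[1],-d[2]])
    return T[:3,3],T[:3,:3]@d
def hit(name,u,v,z):
    o,d=ray(name,u,v); return o+d*(z-o[2])/d[2]
E
python3 - <<'E'
from h import *
for n in("top","side"):
    cv2.imwrite(f"pics/{n}0.png",read_camera(n)); p=camera_params(n); print(p)
print(state()); print(pinch_z)
E
```

```text
pics
{'intrinsics': array([[357.76574738,   0.        , 256.62338797],
       [  0.        , 357.76574738, 192.53549329],
       [  0.        ,   0.        ,   1.        ]]), 'cam_to_world': array([[-0.01492614,  0.98991724, -0.14085831,  0.41063046],
       [-0.99950755, -0.01866049, -0.0252278 , -0.00892605],
       [-0.02760191,  0.14041239,  0.98970829,  1.14291963],
       [ 0.        ,  0.        ,  0.        ,  1.        ]])}
{'intrinsics': array([[454.34048647,   0.        , 257.92004087],
       [  0.        , 454.34048647, 197.41283144],
       [  0.        ,   0.        ,   1.        ]]), 'cam_to_world': array([[ 0.97982701,  0.13546098, -0.14693317,  0.39425333],
       [-0.19907332,  0.72622891, -0.65799802, -0.73460286],
       [ 0.01757406,  0.6739747 ,  0.73854536,  0.91235018],
       [ 0.        ,  0.        ,  0.        ,  1.        ]])}
{'clock': 0.1, 'qpos': array([ 1.16349705,  0.42665147,  0.07382468,  1.60655536, -0.03410058,
        1.11079447, -0.06715643]), 'qvel': array([ 0.00083908, -0.00170161,  0.0010232 ,  0.00105239,  0.00103069,
       -0.00188162,  0.0006909 ]), 'joint_efforts': array([ 8.68887029e-03, -9.37462234e+01,  3.67758058e+00, -4.55041194e+01,
       -4.84281778e-02,  1.68011669e-02,  1.66039547e-05]), 'ee_pos': array([ 0.1719806 , -0.65230598,  0.20485134]), 'tcp_rot': array([-3.14044419e+00,  6.74282672e-05,  2.57736418e-01]), 'wrist_force': array([ 0.52355605,  0.26723296, -0.84809655]), 'torque': array([ 0.0126583 , -0.02455528, -0.02411101]), 'grasp_force': 0.0, 'grip_width': 0.09416953428048518}
0.0188
```

View pics/top0.png

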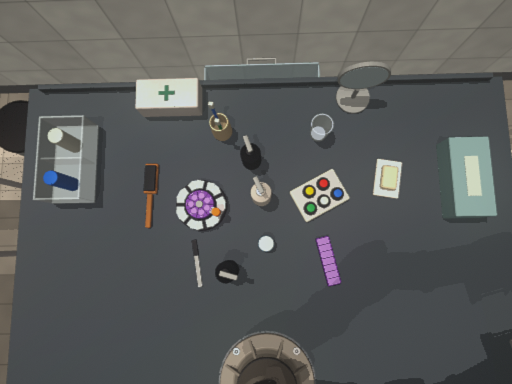

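View pics/side0.png

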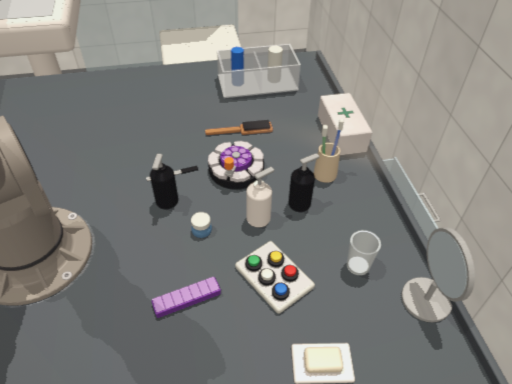

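Top view: carousel at about (201,205) with orange knob (216,212), keypad at about (320,195): yellow (309,191), red (323,184), blue (338,194), green (310,208), white (324,201). The white pump stands between them at (261,193), with black look-alikes at (250,155) and (227,270). The side view agrees, with the knob at (229,163).

```bash
cat >> h.py <<'E'
def blob(im,lo,hi,box,show=None):
    x0,y0,x1,y1=box; h=cv2.cvtColor(im,cv2.COLOR_BGR2HSV)[y0:y1,x0:x1]
    m=cv2.inRange(h,np.array(lo),np.array(hi)); n,l,s,c=cv2.connectedComponentsWithStats(m)
    if n<2: return None
    k=1+np.argmax(s[1:,4]); return c[k]+[x0,y0],s[k,4],s[k,2:4]
def tri(a,b):
    (o1,d1),(o2,d2)=ray("top",*a),ray("side",*b)
    s=np.linalg.lstsq(np.c_[d1,-d2],o2-o1,rcond=None)[0]
    p,q=o1+s[0]*d1,o2+s[1]*d2; return (p+q)/2,np.linalg.norm(p-q)
E
python3 - <<'E'
from h import *
np.set_printoptions(precision=4,suppress=True)
T,S=cv2.imread("pics/top0.png"),cv2.imread("pics/side0.png")
bt,bs=(285,165,355,225),(230,235,320,310)
C={"yellow":((22,120,90),(35,255,255)),"blue":((100,130,80),(125,255,255)),"green":((45,120,50),(85,255,255)),"red":((0,150,100),(8,255,255))}
for k,(lo,hi) in C.items():
    a,b=blob(T,lo,hi,bt),blob(S,lo,hi,bs); print(k,a,b,hit("top",*a[0],.042)[:2],hit("side",*b[0],.042)[:2],tri(a[0],b[0]))
# white cap
a,b=blob(T,(0,0,130),(180,70,255),(318,195,330,207)),blob(S,(0,0,130),(180,90,255),(259,268,275,284))
print("white",a,b,hit("top",*a[0],.042)[:2],hit("side",*b[0],.042)[:2],tri(a[0],b[0]))
lo,hi=(5,170,120),(18,255,255)
a,b=blob(T,lo,hi,(205,200,230,225)),blob(S,lo,hi,(215,150,245,180)); print("knob",a,b,hit("top",*a[0],.09)[:2],hit("side",*b[0],.083)[:2],tri(a[0],b[0]))
# ring+gap outline: carousel by convex hull of bright ring
g=cv2.cvtColor(T,cv2.COLOR_BGR2HSV)[170:240,165:240]; m=cv2.inRange(g,np.array((0,0,130)),np.array((180,60,255)))
pts=cv2.findNonZero(m).reshape(-1,2); e=cv2.fitEllipse(cv2.convexHull(pts)); c=np.array(e[0])+[165,170]; print("ring",e,hit("top",*c,.042))
lo,hi=(125,60,30),(155,255,255);a=blob(T,lo,hi,(165,170,240,240));print("wheel",a,hit("top",*a[0],.055))
for n,u,v,z in(("wpumpbase",262,196,.12),("bpump1",251,157,.12),("bpump2",227,272,.12),("cream",266,243,.045),("brush",220,127,.09),("cup",321,128,.05)): print(n,hit("top",u,v,z)[:2])
for n,u,v in (("wp",259,218),("bp1",301,202),("bp2",166,200)): print(n,hit("side",u,v,.0)[:2])
cv2.imwrite("pics/c.png",np.hstack([cv2.resize(T[150:250,160:360],None,fx=2.5,fy=2.5,interpolation=2),]))
t=cv2.resize(T[140:230,160:360],(800,360),interpolation=2);s=cv2.resize(S[130:310,130:330],(240,216));cv2.imwrite("pics/c.png",np.vstack([t,np.hstack([s,cv2.resize(S[235:310,225:320],(273,216)),cv2.resize(S[135:190,200:270],(287,216))])]))
E
```

```text
yellow (array([309.0678, 190.5254]), np.int32(59), array([9, 8], dtype=int32)) (array([275.5545, 255.9505]), np.int32(101), array([12, 11], dtype=int32)) [ 0.5705 -0.1435] [ 0.571  -0.1471] (array([ 0.5716, -0.1441,  0.0376]), np.float64(0.000741238221499504))
blue (array([337.4727, 192.7818]), np.int32(55), array([8, 8], dtype=int32)) (array([280.5   , 288.6897]), np.int32(116), array([12, 12], dtype=int32)) [ 0.5618 -0.2307] [ 0.5621 -0.234 ] (array([ 0.5627, -0.2316,  0.0378]), np.float64(0.0005314408023980111))
green (array([310.5, 207.5]), np.int32(52), array([8, 8], dtype=int32)) (array([253.4433, 260.3711]), np.int32(97), array([12, 10], dtype=int32)) [ 0.5177 -0.146 ] [ 0.5182 -0.1496] (array([ 0.5185, -0.1466,  0.0376]), np.float64(0.0007294595181273447))
red (array([323.1897, 182.7586]), np.int32(58), array([9, 9], dtype=int32)) (array([289.6792, 270.283 ]), np.int32(106), array([12, 11], dtype=int32)) [ 0.5941 -0.1881] [ 0.5937 -0.1914] (array([ 0.5947, -0.1888,  0.0377]), np.float64(0.00014255950567548489))
white (array([323.7 , 200.14]), np.int32(50), array([8, 8], dtype
[... 172 characters left out ...]
15468394513045562))
knob (array([215.6 , 211.46]), np.int32(50), array([8, 8], dtype=int32)) (array([228.4878, 163.2561]), np.int32(82), array([ 8, 12], dtype=int32)) [0.5062 0.1402] [0.507  0.1387] (array([0.5072, 0.1416, 0.0802]), np.float64(0.00027439989676896414))
ring ((34.81056594848633, 34.30832290649414), (49.144412994384766, 50.35200881958008), 45.43593978881836) [0.5337 0.1963 0.042 ]
wheel (array([199.2112, 203.8256]), np.int32(625), array([30, 29], dtype=int32)) [0.5338 0.1958 0.055 ]
wpumpbase [0.5458 0.0018]
bpump1 [0.6617 0.0321]
bpump2 [0.3325 0.1037]
cream [ 0.4115 -0.0071]
brush [0.7653 0.127 ]
cup [ 0.7677 -0.1871]
wp [0.564  0.0064]
bp1 [0.6868 0.0405]
bp2 [0.3306 0.1144]
```

View pics/c.png

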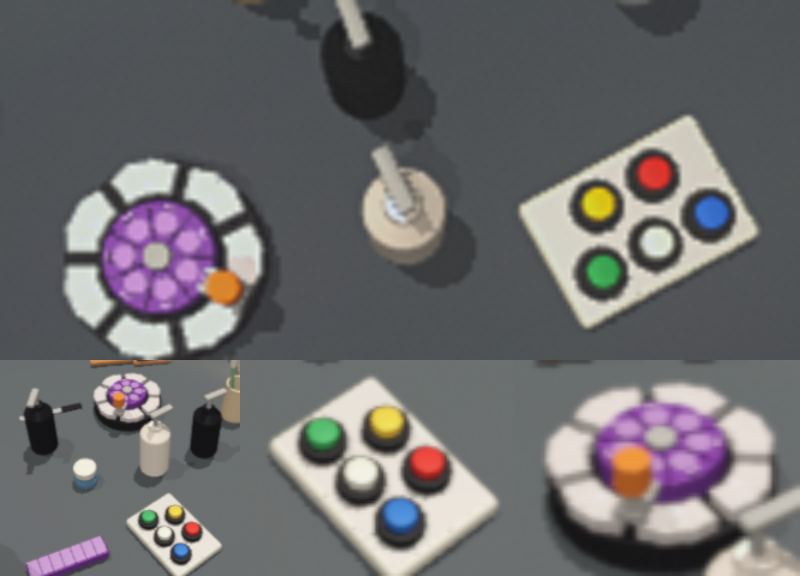

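Candidates for the knob and wheel: only the orange knob (216,212) on the purple wheel (200,204) fits. The pill box is also purple, at (328,260), and the hairbrush also orange, at (150,195); neither is the target. The crop confirms five caps: yellow (309,191), red (323,183), blue (337,193), green (310,207) and white (324,200), with the knob's arm lying in the slot at lower right. The measured sizes agree: key rows are 47–50 mm apart, and the knob is 61 mm from the axis at z 0.080. So I move.

>>> servo_tool(
  motion=[
    [0,[0.7,0.9,0],1.2],
    [0,[1.4,1.8,0],2.4],
    [0,[2.1,2.7,0],3.6],
    [0,[2.8,3.6,0],4.8],
    [0,[3.5,4.5,0],6],
    [0,[4.2,5.4,0],7.2],
    [0,[4.9,6.3,0],8.4],
    [0,[5.6,7.2,0],10],
  ],
)

```text
clock: 0.9
ee_pos: [0.3968, -0.363, 0.2054]
tcp_rot: [-3.141, 0.0, 1.135]
wrist_force: [0.7, -1.1, -0.0]
grip_width: 0.0335
grasp_force: 0.0
```

>>> servo_tool(
  motion=[
    [0,[0.7,0.9,0],0],
    [0,[1.4,1.8,0],0],
    [0,[2.1,2.7,0],0],
    [0,[2.8,3.6,0],0],
    [0,[3.5,4.5,0],0],
    [0,[4.2,5.3,0],0],
    [0,[4.38,5.51,0],0],
    [0,[4.38,5.51,0],0],
  ],
)

```text
clock: 1.7
ee_pos: [0.5718, -0.1425, 0.2049]
tcp_rot: [-3.141, -0.001, 1.133]
wrist_force: [-0.5, -2.2, -0.7]
grip_width: 0.0001
grasp_force: 0.0
```

>>> servo_tool(
  motion=[
    [0,[0,-0.06,-1],0],
    [0,[0,-0.06,-2],0],
    [0,[0,-0.06,-3],0],
    [0,[0,-0.06,-3.7],0],
    [0,[0,-0.06,-3.9],0],
    [0,[0,-0.06,-3.9],0],
  ],
)

```text
clock: 2.3
ee_pos: [0.5701, -0.1479, 0.0489]
tcp_rot: [-3.14, 0.001, 1.129]
wrist_force: [-0.2, -0.7, -0.1]
grip_width: 0.0004
grasp_force: 0.0
```

```bash
python3 - <<'E'
from h import *
print(state()["ee_pos"],state()["wrist_force"])
T,S=read_camera("top"),read_camera("side")
cv2.imwrite("pics/d.png",np.hstack([cv2.resize(T[140:230,270:370],(400,360),interpolation=2),cv2.resize(S[220:310,220:320],(400,360),interpolation=2)]))
E
```

```text
[ 0.5701092  -0.14785703  0.0489231 ] [-0.15619408 -0.69408252 -0.09655111]
```

View pics/d.png

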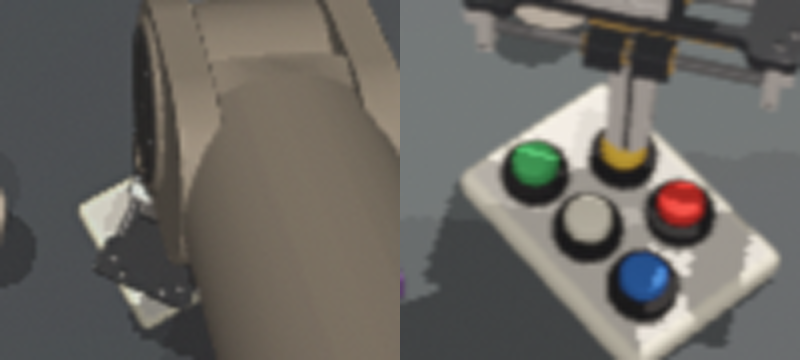

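The side view shows the closed fingers centred above the yellow cap, clear of its neighbours, so I press it.

>>> servo_tool(
  motion=[
    [0,[0,0.03,-0.2],0],
    [0,[0,0.03,-0.35],0],
    [0,[0,0.03,-0.4],0],
    [0,[0,0.03,-0.4],0],
    [0,[0,0.03,-0.4],0],
  ],
)

```text
clock: 2.9
ee_pos: [0.5726, -0.1458, 0.0357]
tcp_rot: [3.139, 0.0, 1.13]
wrist_force: [-8.0, 0.3, 32.9]
grip_width: 0.0004
grasp_force: 16.5
```

>>> servo_tool(
  motion=[
    [0,[0,0,0.4],0],
    [0,[0,0,1],0],
    [0,[0,-0.7,1],0],
    [0,[-0.1,-1.7,1],0],
    [0,[-0.22,-2.18,1],0],
    [0,[-0.22,-2.18,0.6],0],
    [0,[-0.22,-2.18,0.4],0],
    [0,[-0.22,-2.18,0.4],0],
  ],
)

```text
clock: 3.7
ee_pos: [0.5618, -0.231, 0.0479]
tcp_rot: [-3.139, -0.0, 1.132]
wrist_force: [0.4, 1.4, -0.0]
grip_width: 0.0004
grasp_force: 0.0
```

>>> servo_tool(
  motion=[
    [0,[0,0,-0.15],0],
    [0,[0,0,-0.3],0],
    [0,[0,0,-0.36],0],
    [0,[0,0,-0.36],0],
    [0,[0,0,-0.36],0],
  ],
)

```text
clock: 4.2
ee_pos: [0.5632, -0.2317, 0.0361]
tcp_rot: [3.141, -0.001, 1.131]
wrist_force: [-3.6, 4.6, 16.6]
grip_width: 0.0002
grasp_force: 8.7
```

>>> servo_tool(
  motion=[
    [0,[0,0,0.4],0],
    [0,[0,0,0.9],0],
    [0,[-0.3,0.6,0.9],0],
    [0,[-0.54,1.1,0.9],0],
    [0,[-0.54,1.1,0.6],0],
    [0,[-0.54,1.1,0.36],0],
    [0,[-0.54,1.1,0.36],0],
  ],
)

```text
clock: 4.9
ee_pos: [0.5402, -0.1892, 0.048]
tcp_rot: [-3.14, 0.001, 1.13]
wrist_force: [-0.6, -0.7, -0.5]
grip_width: 0.0006
grasp_force: 0.0
```

>>> servo_tool(
  motion=[
    [0,[0,0,-0.15],0],
    [0,[0,0,-0.3],0],
    [0,[0,0,-0.36],0],
    [0,[0,0,-0.36],0],
    [0,[0,0,-0.36],0],
  ],
)

```text
clock: 5.4
ee_pos: [0.5414, -0.1894, 0.036]
tcp_rot: [3.14, 0.0, 1.13]
wrist_force: [-5.1, -0.4, 20.2]
grip_width: 0.0003
grasp_force: 10.2
```

>>> servo_tool(
  motion=[
    [0,[0,0,1],0],
    [0,[0,0,2.2],0],
    [0,[0,0,3.4],0],
    [0,[0,0,4.6],0],
    [0,[-0.1,1.2,4.7],0],
    [0,[-0.2,2.4,4.7],0],
    [0,[-0.3,3.6,4.7],0],
    [0,[-0.4,4.8,4.7],0],
  ],
)

```text
clock: 6.2
ee_pos: [0.5245, 0.0048, 0.2231]
tcp_rot: [3.141, -0.0, 1.13]
wrist_force: [1.3, 0.9, -0.3]
grip_width: 0.0008
grasp_force: 0.0
```

>>> servo_tool(
  motion=[
    [0.3,[-0.2,1.2,0],0],
    [0.6,[-0.4,2.4,0],0],
    [0.6,[-0.44,3.41,0],0],
    [0.6,[-0.44,3.41,-1],0],
    [0.6,[-0.44,3.41,-2],0],
    [0.6,[-0.44,3.41,-2.5],0],
    [0.6,[-0.44,3.41,-2.5],0],
  ],
)

```text
clock: 6.9
ee_pos: [0.5056, 0.1392, 0.1204]
tcp_rot: [-3.138, 0.003, 1.131]
wrist_force: [0.1, -0.0, 0.7]
grip_width: 0.0527
grasp_force: 0.0
```

```bash
python3 - <<'E'
from h import *
s=state();print(s["ee_pos"],s["tcp_rot"],s["grip_width"])
S,W=read_camera("side"),read_camera("wrist")
b=blob(S,(5,170,100),(18,255,255),(215,150,245,180)); print(b, hit("side",*b[0],.081))
cv2.imwrite("pics/e.png",np.hstack([cv2.resize(S[100:220,170:300],(390,360),interpolation=2),cv2.resize(W,(400,360))]))
E
```

```text
[0.50560687 0.13917145 0.12036919] [-3.13762974e+00  2.69910786e-03  1.13065523e+00] 0.05266080519366461
(array([228.45679012, 163.19753086]), np.int32(81), array([ 8, 12], dtype=int32)) [0.50719602 0.14099631 0.081     ]
```

View pics/e.png

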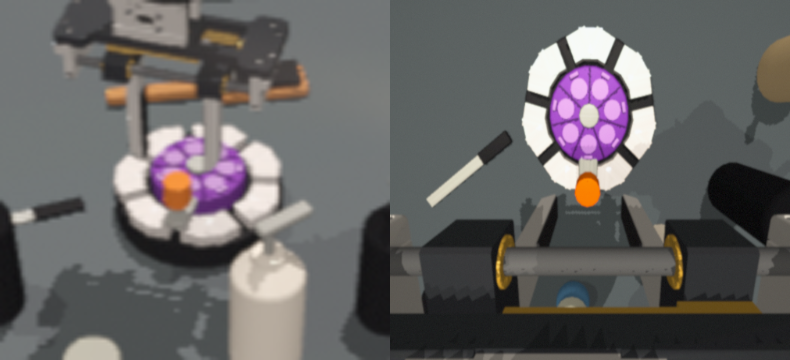

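The side and wrist views show the open fingers straddling the orange knob, which is centred between them in the wrist view. I descend and grip.

>>> servo_tool(
  motion=[
    [0.6,[0.03,0.03,-0.8],0],
    [0.6,[0.03,0.03,-1.4],0],
    [0.6,[0.03,0.03,-1.43],0],
    [0.6,[0.03,0.03,-1.43],0],
    [0,[0.03,0.03,-1.43],0],
    [0,[0.03,0.03,-1.43],0],
    [0,[0.03,0.03,-1.43],0],
    [0,[0.03,0.03,-1.43],0],
  ],
)

```text
clock: 7.8
ee_pos: [0.5087, 0.1409, 0.0664]
tcp_rot: [3.141, -0.0, 1.13]
wrist_force: [-1.5, -0.3, 0.2]
grip_width: 0.0278
grasp_force: 0.9
```

>>> servo_tool(
  motion=[
    [0,[0,0,0],0],
    [0,[0,0,0],0],
  ],
)

```text
clock: 8.0
ee_pos: [0.508, 0.1411, 0.0662]
tcp_rot: [-3.141, 0.0, 1.131]
wrist_force: [-5.8, 1.2, 8.3]
grip_width: 0.0254
grasp_force: 30.0
```

>>> servo_tool(
  motion=[
    [0,[0,0,0.1],0],
    [0,[0,0,0.2],0],
    [0,[0,0,0.3],0],
    [0,[0,0,0.33],0],
    [0,[0,0,0.33],0],
    [0,[0,0,0.33],0],
  ],
)

```text
clock: 8.6
ee_pos: [0.5084, 0.141, 0.079]
tcp_rot: [-3.141, -0.0, 1.13]
wrist_force: [-1.8, 2.6, -4.7]
grip_width: 0.0255
grasp_force: 30.0
```

```bash
python3 - <<'E'
from h import *
s=state();print(s["ee_pos"],s["wrist_force"],s["grip_width"])
S=read_camera("side");b=blob(S,(5,170,100),(18,255,255),(205,140,250,190));print(b)
p=s["ee_pos"][:2];
for c in ([.5335,.196],[.533,.195]):
  d=p-np.array(c);r=np.hypot(*d);a=np.arctan2(d[1],d[0]);print(r,np.degrees(a))
a=np.radians(-116);
for k in range(1,9):
  t=51.43*k/8;f=lambda x:.062*np.array([np.cos(x),np.sin(x)])
  print(np.round((f(a+np.radians(t))-f(a))/.04,2),round(t/5,2))
E
```

```text
[0.50837307 0.14097712 0.07895455] [-1.82448994  2.64279136 -4.65248109] 0.02552894185144028
(array([228.57142857, 159.77380952]), np.int32(84), array([ 8, 11], dtype=int32))
0.06048867092654719 -114.54443877779481
0.05937134521050129 -114.50639609499083
[ 0.16 -0.07] 1.29
[ 0.33 -0.12] 2.57
[ 0.5  -0.15] 3.86
[ 0.67 -0.16] 5.14
[ 0.85 -0.15] 6.43
[ 1.02 -0.12] 7.71
[ 1.18 -0.07] 9.0
[ 1.35 -0.01] 10.29
```

>>> servo_tool(
  motion=[
    [0,[0.16,-0.06,0],1.3],
    [0,[0.33,-0.11,0],2.6],
    [0,[0.5,-0.14,0],3.9],
    [0,[0.67,-0.15,0],5.1],
    [0,[0.84,-0.14,0],6.4],
    [0,[1.01,-0.11,0],7.7],
    [0,[1.18,-0.06,0],9],
    [0,[1.34,0,0],10.3],
  ],
)

```text
clock: 9.45
ee_pos: [0.5619, 0.1421, 0.0789]
tcp_rot: [3.141, -0.002, 2.034]
wrist_force: [-4.2, 10.1, -5.8]
grip_width: 0.0254
grasp_force: 30.0
```

```bash
python3 - <<'E'
from h import *
s=state();print(s["ee_pos"],s["tcp_rot"],s["wrist_force"],s["torque"],s["grip_width"])
S,W=read_camera("side"),read_camera("wrist")
b=blob(S,(5,170,100),(18,255,255),(205,130,290,200));print(b,hit("side",*b[0],.094))
cv2.imwrite("pics/f.png",np.hstack([cv2.resize(S[120:210,190:290],(400,360),interpolation=2),cv2.resize(W,(400,360))]))
E
```

```text
[0.56194744 0.14211107 0.07889374] [ 3.14144449e+00 -1.60511672e-03  2.03424458e+00] [-4.18210998 10.12874358 -5.84992679] [ 2.31109479  0.90502486 -0.07468095] 0.025393598014794773
(array([251.15873016, 156.71428571]), np.int32(63), array([ 6, 13], dtype=int32)) [0.56853722 0.14113988 0.094     ]
```

View pics/f.png

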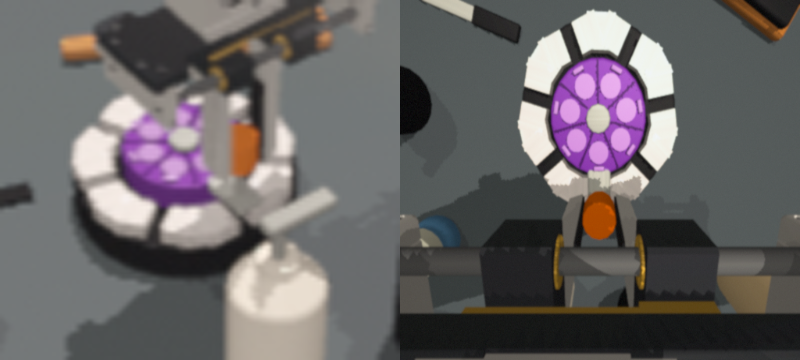

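The side and wrist views show the arm over the next slot, with the ring slots symmetric about the arm line in the wrist view. I lower the pin while still holding it.

>>> servo_tool(
  motion=[
    [0,[0,0,-0.08],0],
    [0,[0,0,-0.16],0],
    [0,[0,0,-0.22],0],
    [0,[0,0,-0.22],0],
  ],
)

```text
clock: 9.95
ee_pos: [0.5617, 0.1421, 0.0699]
tcp_rot: [3.142, -0.002, 2.03]
wrist_force: [-3.2, 7.3, -3.8]
grip_width: 0.0256
grasp_force: 30.0
```

The pin is past the ring top (about 4 mm up) and the spring still pulls down, so it has entered the slot. I finish lowering and release.

>>> servo_tool(
  motion=[
    [0,[0,0,-0.09],0],
    [0,[0,0,-0.09],0],
    [0.5,[0,0,-0.09],0],
    [0.5,[0,0,-0.09],0],
    [0.5,[0,0,-0.09],0],
    [0.5,[0,0,-0.09],0],
  ],
)

```text
clock: 10.55
ee_pos: [0.5623, 0.1406, 0.0668]
tcp_rot: [3.141, 0.0, 2.029]
wrist_force: [-0.7, -0.5, 0.7]
grip_width: 0.0466
grasp_force: 0.0
```

>>> servo_tool(
  motion=[
    [0.5,[0,0,0.8],0],
    [0.5,[0,0,1.8],0],
    [0.5,[0,0,3],0],
    [0.4,[0,0,4.2],0],
    [0.2,[-0.1,-1.1,4.2],-1.5],
    [0,[-0.2,-2.2,4.2],-3],
    [0,[-0.3,-3.3,4.2],-4.5],
    [0,[-0.4,-4.4,4.2],-6],
  ],
)

```text
clock: 11.35
ee_pos: [0.5457, -0.037, 0.235]
tcp_rot: [3.141, 0.0, 1.5]
wrist_force: [1.0, 0.7, 0.3]
grip_width: 0.0103
grasp_force: 0.0
```

```bash
python3 - <<'E'
from h import *
np.set_printoptions(precision=4,suppress=True)
s=state();print(s["ee_pos"],s["tcp_rot"][2],s["wrist_force"])
S,T=read_camera("side"),read_camera("top")
lo,hi=(5,170,100),(18,255,255)
b=blob(S,lo,hi,(205,130,290,200));a=blob(T,lo,hi,(195,180,240,230));print(a,b,hit("side",*b[0],.081))
if a: print(tri(a[0],b[0]))
cv2.imwrite("pics/g.png",np.hstack([cv2.resize(S[120:210,190:290],(400,360),interpolation=2),cv2.resize(T[160:250,160:260],(400,360),interpolation=2)]))
E
```

```text
[ 0.5457 -0.037   0.235 ] 1.5000866532873214 [0.9724 0.6863 0.337 ]
(array([215.6327, 192.898 ]), np.int32(49), array([8, 8], dtype=int32)) (array([247.4571, 161.3143]), np.int32(35), array([ 5, 11], dtype=int32)) [0.5582 0.1391 0.081 ]
(array([0.561 , 0.142 , 0.0784]), np.float64(0.004635884869150448))
```

View pics/g.png

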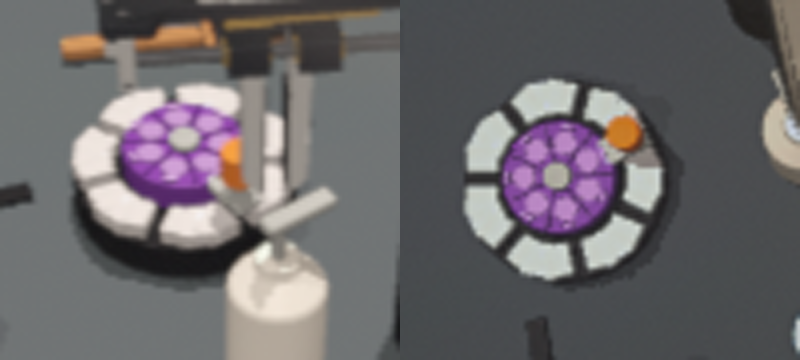

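The top view shows the knob in the next slot; in the side view a finger half hides it. I clear off to above the green key and re-measure the knob's height before pressing.

>>> servo_tool(
  motion=[
    [0,[-0.3,-1.1,0],0],
    [0,[-0.6,-2.2,0],0],
    [0,[-0.69,-2.76,-0.5],0],
    [0,[-0.69,-2.76,-1.6],0],
    [0,[-0.69,-2.76,-2.8],0],
    [0,[-0.69,-2.76,-3.8],0],
    [0,[-0.69,-2.76,-4.5],0],
    [0,[-0.69,-2.76,-4.5],0],
  ],
)

```text
clock: 12.25
ee_pos: [0.5164, -0.1446, 0.0516]
tcp_rot: [-3.136, -0.002, 1.507]
wrist_force: [-0.9, 0.3, 0.5]
grip_width: 0.0003
grasp_force: 0.0
```

```bash
python3 - <<'E'
from h import *
np.set_printoptions(precision=4,suppress=True)
s=state();print(s["ee_pos"],s["tcp_rot"][2],s["wrist_force"])
S,T=read_camera("side"),read_camera("top")
lo,hi=(5,170,100),(18,255,255)
b=blob(S,lo,hi,(205,130,290,200));a=blob(T,lo,hi,(195,180,240,230));print(a,b,tri(a[0],b[0]))
m=cv2.imread("pics/side0.png")
cv2.imwrite("pics/i.png",np.hstack([cv2.resize(S[120:210,190:290],(400,360),interpolation=2),cv2.resize(S[220:310,220:320],(400,360),interpolation=2)]))
E
```

```text
[ 0.5164 -0.1446  0.0516] 1.506815639461717 [-0.9345  0.3009  0.4774]Traceback (most recent call last):
  File "<stdin>", line 6, in <module>
TypeError: 'NoneType' object is not subscriptable
```

```bash
python3 - <<'E'
from h import *
np.set_printoptions(precision=4,suppress=True)
s=state();print(s["ee_pos"])
S=read_camera("side")
b=blob(S,(5,170,100),(18,255,255),(205,130,290,200));print(b)
if b: print(tri((215.63,192.9),b[0]))
cv2.imwrite("pics/i.png",np.hstack([cv2.resize(S[120:210,190:290],(400,360),interpolation=2),cv2.resize(S[220:310,220:320],(400,360),interpolation=2)]))
E
```

```text
[ 0.5188 -0.145   0.0553]
None
```

View pics/i.png

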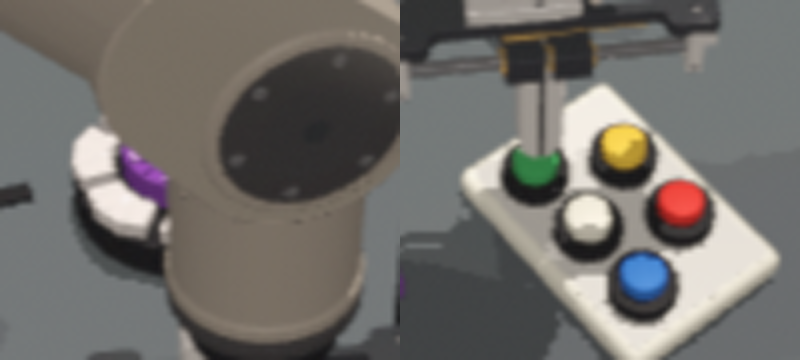

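The fingers are well placed over the green cap, but the arm hides the carousel. I back off to check the knob's height before pressing green.

>>> servo_tool(
  motion=[
    [0,[0,0,1],0],
    [0,[0,0,2.2],0],
    [0,[0,-1.2,2.5],0],
    [0,[0,-2.4,2.5],0],
    [0,[0,-3.6,2.5],0],
    [0,[0,-4.8,2.5],0],
    [0,[0,-6,2.5],0],
    [0,[0,-6,2.5],0],
  ],
)

```text
clock: 13.2
ee_pos: [0.517, -0.3931, 0.1566]
tcp_rot: [3.14, 0.003, 1.498]
wrist_force: [-1.0, -0.1, -1.7]
grip_width: 0.0001
grasp_force: 0.0
```

```bash
python3 - <<'E'
from h import *
np.set_printoptions(precision=4,suppress=True)
s=state();print(s["ee_pos"])
S,T=read_camera("side"),read_camera("top")
b=blob(S,(5,170,100),(18,255,255),(205,130,290,200));a=blob(T,(5,170,100),(18,255,255),(195,180,240,230));print(a,b)
if b: print(tri((215.63,192.9),b[0]),hit("side",*b[0],.081))
cv2.imwrite("pics/j.png",cv2.resize(S[120:210,190:290],(600,540),interpolation=2))
E
```

```text
[ 0.517  -0.3931  0.1566]
(array([215.6327, 192.898 ]), np.int32(49), array([8, 8], dtype=int32)) None
```

>>> servo_tool(
  motion=[
    [0,[-0.9,-0.7,0.3],0],
    [0,[-1.8,-1.4,0.6],0],
    [0,[-2.7,-2.1,0.9],0],
    [0,[-3.6,-2.8,1.2],0],
    [0,[-4.5,-3.5,1.2],0],
    [0,[-5.4,-4.2,1.2],0],
    [0,[-6.2,-4.8,1.2],0],
    [0,[-6.2,-4.8,1.2],0],
  ],
)

```text
clock: 14.1
ee_pos: [0.2658, -0.5802, 0.2041]
tcp_rot: [-3.141, 0.002, 1.5]
wrist_force: [0.0, 0.1, -1.6]
grip_width: 0.0004
grasp_force: 0.0
```

```bash
python3 - <<'E'
from h import *
np.set_printoptions(precision=4,suppress=True)
s=state();print(s["ee_pos"])
S=read_camera("side")
b=blob(S,(5,170,100),(18,255,255),(205,130,290,200));print(b)
if b: print(tri((215.63,192.9),b[0]),hit("side",*b[0],.081))
E
```

```text
[ 0.2658 -0.5802  0.2041]
(array([249.2368, 160.3816]), np.int32(76), array([ 8, 12], dtype=int32))
(array([0.5632, 0.1414, 0.0813]), np.float64(0.0005038170916905367)) [0.5635 0.1418 0.081 ]
```

The knob triangulates to (0.563, 0.141, 0.081). That is the seated height; resting on the ring would read 0.090. The pin is fully down in the next slot, so I go back and press green.

>>> servo_tool(
  motion=[
    [0,[0.9,0.7,0],0],
    [0,[1.8,1.4,0],0],
    [0,[2.7,2.1,0],0],
    [0,[3.6,2.8,0],0],
    [0,[4.5,3.5,0],0],
    [0,[5.4,4.2,-0.3],0],
    [0,[6.2,4.8,-0.6],0],
    [0,[6.2,5.9,-1.1],0],
  ],
)

```text
clock: 14.95
ee_pos: [0.5237, -0.3384, 0.16]
tcp_rot: [3.137, 0.0, 1.509]
wrist_force: [1.4, -0.1, -0.8]
grip_width: 0.0004
grasp_force: 0.0
```

>>> servo_tool(
  motion=[
    [0,[0,1.2,0],0],
    [0,[0,2.4,0],0],
    [0,[0,3.6,0],0],
    [0,[0,4.85,0],0],
    [0,[0,4.85,-0.8],0],
    [0,[0,4.85,-2],0],
    [0,[0,4.85,-2.5],0],
    [0,[0,4.85,-2.5],0],
  ],
)

```text
clock: 15.75
ee_pos: [0.5173, -0.1448, 0.0573]
tcp_rot: [-3.139, -0.001, 1.509]
wrist_force: [-0.3, -0.2, 0.2]
grip_width: 0.0005
grasp_force: 0.0
```

>>> servo_tool(
  motion=[
    [0,[0,0,0],0],
    [0,[0,0,0],0],
  ],
)

```text
clock: 15.95
ee_pos: [0.5197, -0.147, 0.0606]
tcp_rot: [3.139, 0.001, 1.506]
wrist_force: [-0.2, 0.3, -0.2]
grip_width: 0.0003
grasp_force: 0.0
```

>>> servo_tool(
  motion=[
    [0,[0,0,-0.3],0],
    [0,[0,0,-0.5],0],
    [0,[0,0,-0.6],0],
    [0,[0,0,-0.6],0],
    [0,[0,0,-0.6],0],
  ],
)

```text
clock: 16.45
ee_pos: [0.5191, -0.1478, 0.0358]
tcp_rot: [3.141, 0.001, 1.505]
wrist_force: [-6.9, 0.7, 29.5]
grip_width: 0.0004
grasp_force: 14.8
```

Green bottomed at 29 N, against a full-press spring force of 5 N. I retract.

>>> servo_tool(
  motion=[
    [0,[0,0,0.5],0],
    [0,[0,0,1.5],0],
    [0,[0,0,2.7],0],
    [0,[0,0,3.7],0],
    [0,[0,-1,4],0],
    [0,[0,-2,4],0],
    [0,[0,-3,4],0],
    [0,[0,-3,4],0],
  ],
)

```text
clock: 17.25
ee_pos: [0.5171, -0.2733, 0.1938]
tcp_rot: [-3.141, 0.001, 1.499]
wrist_force: [-0.8, 0.3, 0.1]
grip_width: 0.0007
grasp_force: 0.0
```

>>> servo_tool(
  motion=[
    [0,[-0.8,-0.9,0],0],
    [0,[-1.6,-1.8,0],0],
    [0,[-2.4,-2.7,0],0],
    [0,[-3.2,-3.6,0],0],
    [0,[-4,-4.5,0],0],
    [0,[-4.8,-5.4,0],0],
    [0,[-5.6,-6.3,0],0],
    [0,[-6.2,-7,0],0],
  ],
)

```text
clock: 18.05
ee_pos: [0.2678, -0.5491, 0.1941]
tcp_rot: [-3.141, -0.0, 1.504]
wrist_force: [0.3, -0.4, 1.0]
grip_width: 0.0003
grasp_force: 0.0
```

```bash
python3 - <<'E'
from h import *
S=read_camera("side"); S0=cv2.imread("pics/side0.png")
b=blob(S,(5,170,100),(18,255,255),(205,130,290,200));print(b[0])
d=cv2.absdiff(S,S0).max(2); n,l,s,c=cv2.connectedComponentsWithStats((d>70).astype(np.uint8))
print([(c[i].round(),s[i,4]) for i in range(1,n) if s[i,4]>12])
for n,lo,hi in(("y",(22,120,90),(35,255,255)),("b",(100,130,80),(125,255,255)),("g",(45,120,50),(85,255,255)),("r",(0,150,100),(8,255,255))): print(n,blob(S,lo,hi,(230,235,320,310))[0],blob(S0,lo,hi,(230,235,320,310))[0])
cv2.imwrite("pics/k.png",S)
E
```

```text
[249.23684211 160.38157895]
[(array([ 23., 156.]), np.int32(121)), (array([249., 163.]), np.int32(135)), (array([229., 164.]), np.int32(115)), (array([ 37., 246.]), np.int32(2090)), (array([ 95., 291.]), np.int32(1394)), (array([  6., 285.]), np.int32(75)), (array([ 40., 326.]), np.int32(4262)), (array([ 29., 296.]), np.int32(18)), (array([  3., 375.]), np.int32(114))]
y [275.55445545 255.95049505] [275.55445545 255.95049505]
b [280.5        288.68965517] [280.5        288.68965517]
g [253.44329897 260.37113402] [253.44329897 260.37113402]
r [289.67924528 270.28301887] [289.67924528 270.28301887]
```

View pics/k.png

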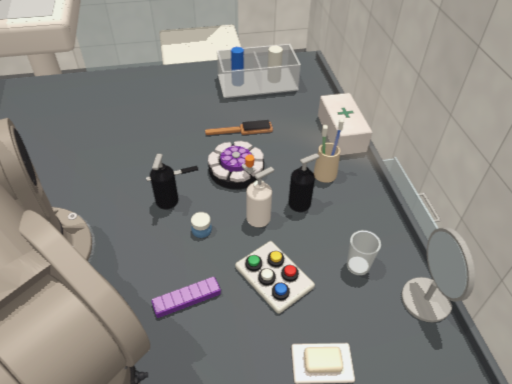

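The final view shows the knob at (249,160) in the next slot. All the keys are up at their starting pixels and nothing else has moved; the only other differences are the arm itself.

```bash
python3 -c "
from station import job_done; print(job_done())"
```

```text
the job is handed in; nothing more can be done
None
```

The job is handed in: yellow, blue and white were pressed in order, the index pin is seated in the next slot anticlockwise, green was pressed last, red was never touched, and nothing else had moved in the last camera view.

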